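# Fetch the hemmed-in bearing

### The job

The ball bearing on the plywood board is hemmed in by the gear stack, the ring gear and the spray can. Set all three aside upright on the blue side mat, then lay the bearing flat in the centre of the round steel press plate, and only then put the three back on the board, each upright on the very place where it stood before. Do not knock any of them over, and leave the oil bottle and the tape roll alone.

Things in the scene. Friction and masses are not known exactly. Their poses are not given: they have to be found in the camera images.
- storage_board: Fixed plywood board, 150 (x) x 220 (y) mm, 10 mm thick, with four ring marks. Origin at bench level under the bearing's mark, z up; the wood reaches x -95 to +55, y -110 to +110 mm. The other marks are at (-66, 0), (-5, 66) and (-5, -66) mm; which part stands on which changes from start to start (upright, within some 3 mm of the mark).
- side_mat: Fixed side mat, blue with a black border, 150 (x) x 220 (y) mm, 4 mm thick; origin in its middle on the bench surface, z up. It is empty at the start and has room for all three parts; a part counts as on it when it stands on it with its centre at least about 3 mm inside the edge.
- press_plate: Fixed round steel press plate, 80 mm in diameter, 12 mm high, with a circle and a black dot marking its centre; origin at the centre of its underside on the bench, z up.
- bearing: Loose steel ball bearing, 47 mm outside diameter, 15 mm high, 0.21 kg, lying flat; origin at the centre of its underside, z along its axis (up). To be fetched; take it across the outer rim.
- gear_stack: Loose dark steel stack of gears on a hub, 114 mm high, about 0.7 kg, standing upright; origin at the centre of its underside, z up. Round; outside diameter 65 mm from 0 to 26 mm height, 66 mm from 42 to 58 mm, 60 mm from 66 to 92 mm, 50 mm from 100 to 114 mm.
- ring_gear: Loose dark steel low gear, 36 mm high, 0.55 kg, standing with its teeth down; origin at the centre of its underside, z up. Round; toothed rim 70 mm in diameter up to 22 mm height, above it a plain hub 50 mm in diameter from 22 to 36 mm.
- spray_can: Loose closed white spray can, 162 mm high, 0.2 kg, upright; origin at the centre of its underside, z up. Round, about 50 mm in diameter over its whole height.
- oil_bottle: Bystander, leave alone: cream squeeze oil bottle with a red spout, 52 mm in diameter, 176 mm high, standing farther back; origin at the centre of its underside.
- tape_roll: Bystander, leave alone: roll of beige masking tape, 100 mm in diameter, 25 mm high, lying behind the work to the right; origin at the centre of its underside.
There are look-alikes about, which are no part of the job. Leave any red look-alike of the bearing alone.

How it is judged:
On the way, in this order (a step that is already met when the one before it is completed fails the run):
1. the gear stack, the ring gear and the spray can all stand on the side mat, the bearing still lies on the board about where it was (within 50 mm) (x of gear_stack in the frame of side_mat between -0.072 and 0.072 m and y of gear_stack in the frame of side_mat between -0.107 and 0.107 m and z of gear_stack in the frame of side_mat between -0.004 and 0.012 m and angle between each of gear_stack, ring_gear, spray_can's own z axis and vertical below 0.15 rad and linear speed of each of gear_stack, ring_gear, spray_can below 0.03 m/s and x of ring_gear in the frame of side_mat between -0.072 and 0.072 m and y of ring_gear in the frame of side_mat between -0.107 and 0.107 m and z of ring_gear in the frame of side_mat between -0.004 and 0.012 m and x of spray_can in the frame of side_mat between -0.072 and 0.072 m and y of spray_can in the frame of side_mat between -0.107 and 0.107 m and z of spray_can in the frame of side_mat between -0.004 and 0.012 m and distance of bearing from where it was at the start of the episode below 0.05 m), for 0.2 s.
2. the bearing lies released on the press plate while the three parts still stand on the side mat (x of gear_stack in the frame of side_mat between -0.072 and 0.072 m and y of gear_stack in the frame of side_mat between -0.107 and 0.107 m and z of gear_stack in the frame of side_mat between -0.004 and 0.012 m and angle between each of gear_stack, ring_gear, spray_can, bearing's own z axis and vertical below 0.15 rad and linear speed of each of gear_stack, ring_gear, spray_can, bearing below 0.03 m/s and x of ring_gear in the frame of side_mat between -0.072 and 0.072 m and y of ring_gear in the frame of side_mat between -0.107 and 0.107 m and z of ring_gear in the frame of side_mat between -0.004 and 0.012 m and x of spray_can in the frame of side_mat between -0.072 and 0.072 m and y of spray_can in the frame of side_mat between -0.107 and 0.107 m and z of spray_can in the frame of side_mat between -0.004 and 0.012 m and horizontal distance between bearing and press_plate below 0.012 m and z of bearing in the frame of press_plate between 0.007 and 0.018 m and contact force between bearing and the fingers below 0.3 N), for 0.2 s.
At the end, for the whole second after the job is handed in: The bearing lies flat on the press plate, its centre within 12 mm of the plate's centre; the gear stack, the ring gear and the spray can each stand upright and at rest within 15 mm of where that same part stood at the start (horizontal distance between bearing and press_plate below 0.012 m and z of bearing in the frame of press_plate between 0.007 and 0.018 m and angle between bearing's own z axis and vertical below 0.15 rad and linear speed of each of bearing, gear_stack, ring_gear, spray_can below 0.03 m/s and distance of each of gear_stack, ring_gear, spray_can from where it was at the start of the episode below 0.015 m and angle between each of gear_stack, ring_gear, spray_can's own z axis and vertical below 0.1 rad); the robot touches nothing.
It fails at once if a part is tipped over (more than about 30 degrees) (angle between any of gear_stack, ring_gear, spray_can's own z axis and vertical above 0.5 rad).
It fails at once if a bystander (oil bottle, tape roll) is moved by more than 25 mm (distance of any of oil_bottle, tape_roll from where it was at the start of the episode above 0.025 m).
It also fails if it takes over 136 s, if anything falls off the work surface, if the arm or the gripper's body presses on something with over 40 N, if the wrist force passes 120 N, or if a joint passes its speed limit or range.

### The arm

A 7-joint arm with a two-finger parallel gripper is mounted at the origin on a cart in front of the work surface, level with it; the furniture and walls round the work are solid. World frame = base frame: x ahead of the robot, y to its left, z up, the work surface at z = 0. Lengths are in m, angles in rad, forces in N, time in s.
With the tool pointing down it reaches from about 0.4 to 0.9 m from the base axis. Payload 5.5 kg.
Tool frame: the origin (TCP) lies at the very end of the fingers, on their centre line; the grasp point (between the pads) lies 19 mm behind it; z points along the fingers, y is the line along which they close (so a half turn about z gives the same grasp; the last joint's range is limited). The gripper opens to 92 mm and grips with 3 to 60 N. Pads are 19 mm wide; open, the fingers measure 130 mm over their backs; the gripper's body (75 mm by 190 mm) begins 47 mm behind the grasp point.
Start: joints at [-0.92, 0.501, -0.427, 1.55, 0.221, 1.138, -0.21], TCP at [0.246, 0.602, 0.227] pointing down, gripper open.
Joint ranges: [-2.88, 2.88], [-0.31, 2.03], [-1.54, 1.56], [0.2, 2.42], [-1.41, 4.55], [0.19, 2.02], [-2.57, 2.57]. Speed limits (rad/s): [2.57, 2.57, 3.14, 3.14, 3.14, 3.14, 3.14].

### API

Orientations are given as a unit quaternion [x, y, z, w].
In Python, from plant import state, eyes, robot gives the robot as it stands.
- The arm moves only by the tool move_arm, never from a script. Its argument "steps" is a list of rows, each a list of 4 numbers: the shift along the tool's x, y, z in mm, then the turn about the tool's z in rad. A call has 1 to 8 rows; each row shifts and turns the commanded pose from where the row before left it, along the tool's axes as they then stand; what a row does not reach is not made up. A row lasts 1/8 s, in which the tool goes at most 62.5 mm and 10.7 degrees, less where a joint would pass 70% of its speed; a pose out of reach is approached as far as the arm can. A call is refused whole if a number of a shift passes 62.5 or a number of a turn 0.188, either way. A call with a gripper value outside its range is refused whole. "gripper" is the closure in counts, from 0 (fully open) to 255 (shut), set as the call begins (left out, the last holds). The fingers move at their own pace and stop on an object; the grip force is fixed at half the most. Time passes only in rows, so rows that do not move let the fingers close. It gives the time, the measured TCP pose, the force, the opening and the grip force at its end, in the units of the state.
- state(): the state, without advancing time (a new reading comes with each control period).
- eyes.camera(name): name is "scene" or "top"; returns the picture (420x560x3 uint8, red, green, blue); there is no depth.
- eyes.camera_model(name): a dict with "vertical_fov" (degrees; the focal length in pixels is half the picture's height over the tangent of half this angle, whatever the lens; pixels are square), "cx", "cy" (the principal point, pixels), "R" (3x3) and "t" (3): a world point X has camera coordinates R X + t. Camera axes: x right, y down, z forward; pixel columns grow to the right and rows downward; lengths in m; the calibration is good to about 2 mm. A picture is of the moment at which its call begins. camera_model takes no time and is no camera call.
- robot.close_job(): hands the job in; it is judged then, once.
The state is a dict: "clock": time; "joint_pos": joint angles; "qvel": joint speeds; "effort": joint torques, N m; "eef_pos": TCP position; "orientation": TCP orientation; "wrist_force": force on the tool from outside, world axes, zero at the start; "ft_torque": the same for the moment, N m; "grip_width": finger opening in m; "gripper_force": force on a finger pad.
Only numpy, scipy, OpenCV 4.12 (cv2) and the standard library are available. Lean on these libraries where they do the work, as an engineer would, in place of code of your own. Each camera call takes 0.05 s, during which the arm holds its last target. There are 200 camera calls.

## Working session

There is one attempt and no reset: what is moved stays moved. The work goes in short steps, Python scripts to look and compute and a tool call to move; the robot and the scene stay as the last step left them, time stands still between calls to the robot, and variables do not carry over. Pictures are saved under pics/ and viewed, at most 14 in all, crops included, and the job is handed in when it is done.

Besides the shell and the picture viewer there is one more tool, called as name(argument=value, ...) on one line, values as JSON. move_arm: Moves the arm, as the interface text tells. Its arguments: {"type":"object","properties":{"steps":{"type":"array"},"gripper":{"type":"number"}},"required":["steps"]}

```bash
ls; mkdir -p pics
python3 - <<'E'
from plant import state, eyes, robot
import cv2,numpy as np
for n in("scene","top"):
    cv2.imwrite(f"pics/{n}0.png",eyes.camera(n)[:,:,::-1]); m=eyes.camera_model(n); print(n,m)
print(state())
E
```

```text
pics
scene {'vertical_fov': 47.78827920521078, 'cx': 280.92523408259586, 'cy': 209.0996128972449, 'R': array([[-0.74484852, -0.66677419, -0.02475609],
       [-0.31057417,  0.37930075, -0.87159315],
       [ 0.59054582, -0.64151627, -0.48960444]]), 't': array([0.38923076, 0.25691509, 0.5810563 ])}
top {'vertical_fov': 44.12429955357128, 'cx': 275.5266964923344, 'cy': 208.9020201080357, 'R': array([[ 0.00752492, -0.99968308, -0.02402328],
       [-0.99821787, -0.00608733, -0.05936357],
       [ 0.05919852,  0.02442717, -0.99794732]]), 't': array([-0.07690661,  0.59974887,  1.16382689])}
{'clock': 0.1, 'joint_pos': array([-0.91982528,  0.501762  , -0.42681423,  1.55133661,  0.22082295,
        1.13830166, -0.21027639]), 'qvel': array([ 0.00022186, -0.0031405 , -0.00022289, -0.0031752 ,  0.00156003,
       -0.00019381, -0.00160344]), 'effort': array([-1.12225878e-02, -5.67869675e+01, -5.83834514e+00, -2.79916549e+01,
       -6.90202019e-02,  2.41394516e-02,  2.61060984e-05]), 'eef_pos': array([0.24558323, 0.60114306, 0.22578139]), 'orientation': array([ 1.92630929e-01,  9.81270890e-01, -8.53276024e-04, -1.91291433e-04]), 'wrist_force': array([-0.73957763,  0.00782447,  0.33566411]), 'ft_torque': array([ 0.02659053, -0.0112282 ,  0.00867419]), 'gripper_force': 0.0, 'grip_width': 0.091738050157505}
```

View pics/scene0.png

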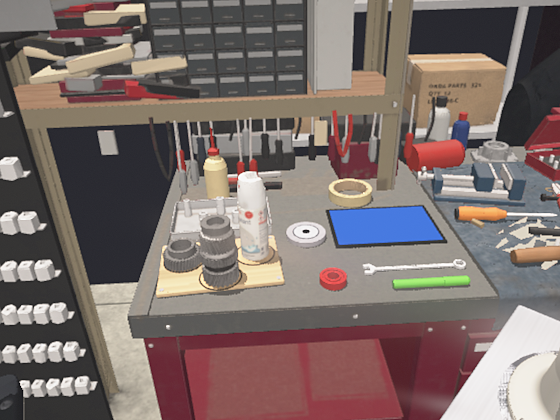

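View pics/top0.png

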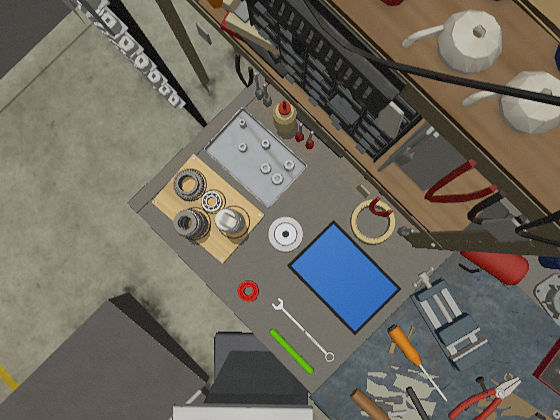

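Scene view: the ring gear is at (181,255), the gear stack at (219,250), the can at (253,215), the plate at (306,233), the mat at (385,225) and a red look-alike at (333,279). Top view: the ring is at (190,183), the stack at (190,224), the can at (230,221) and the bearing at (212,201).

Bearing candidates in the top view are the steel ring at (212,201), the red ring at (248,291), the press plate at (286,235), and the small rings in the tray at about (278,180). I choose (212,201), which lies on the board between the three parts. I'll check it in a close crop.

Run:
```python
import cv2
def crop(n,x0,y0,x1,y1,k,o):
    i=cv2.imread(f"pics/{n}0.png")[y0:y1,x0:x1]
    i=cv2.resize(i,None,fx=k,fy=k,interpolation=cv2.INTER_CUBIC)
    for x in range(x0//10*10+10,x1,10):cv2.line(i,((x-x0)*k,0),((x-x0)*k,5 if x%50 else 14),(0,0,255),1);cv2.putText(i,str(x),((x-x0)*k-10,22),0,.35,(0,0,255),1)
    for y in range(y0//10*10+10,y1,10):cv2.line(i,(0,(y-y0)*k),(5,(y-y0)*k),(0,0,255),1);cv2.putText(i,str(y),(8,(y-y0)*k+4),0,.35,(0,0,255),1)
    cv2.imwrite(o,i); print(i.shape)
crop("top",148,150,278,265,5,"pics/tc.png")
crop("scene",150,165,280,300,4,"pics/sc.png")
```

```text
(575, 650, 3)
(540, 520, 3)
```

View pics/tc.png

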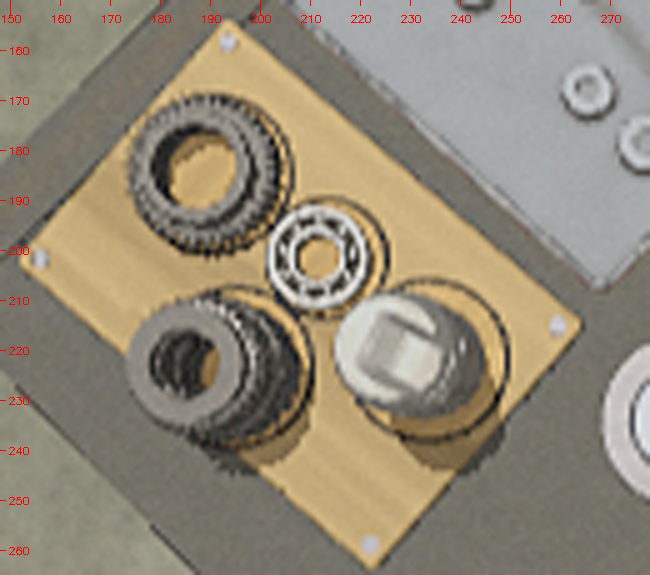

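View pics/sc.png

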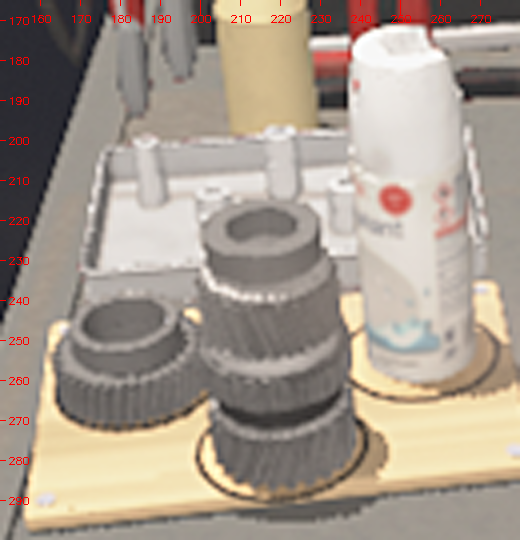

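The crop confirms the bearing: a steel ball bearing at top (211.8,201.6). The ring's hub top is at (188,183), the stack top at (185,222.6) and the can top at (225.6,219.4).

```bash
cat > h.py <<'E'
from plant import state, eyes, robot
import cv2,numpy as np
from scipy.spatial.transform import Rotation as Ro
from scipy.optimize import least_squares
M={n:eyes.camera_model(n) for n in("scene","top")}
def proj(n,X):
    m=M[n];c=m["R"]@np.asarray(X)+m["t"];f=210/np.tan(np.radians(m["vertical_fov"]/2))
    return np.array([m["cx"]+f*c[0]/c[2],m["cy"]+f*c[1]/c[2]])
def onplane(n,p,z):
    m=M[n];f=210/np.tan(np.radians(m["vertical_fov"]/2))
    d=m["R"].T@np.array([(p[0]-m["cx"])/f,(p[1]-m["cy"])/f,1]);C=-m["R"].T@m["t"]
    return (C+d*(z-C[2])/d[2])
def tri(pt,ps):
    r=least_squares(lambda X:np.r_[proj("top",X)-pt,proj("scene",X)-ps],[.6,0,.05]);return r.x,np.abs(r.fun).max()
def tool(x,y):  # tool yaw: direction angle of tool y axis, offsets to x,y in tool axes (mm)
    s=state();R=Ro.from_quat(s["orientation"]).as_matrix();p=s["eef_pos"]
    d=R.T@(np.array([x,y,p[2]])-p)*1000
    print("t",round(s["clock"],2),"tcp",p.round(4),"yaw_y deg",np.degrees(np.arctan2(R[1,1],R[0,1])).round(2),"need tool xyz mm",d.round(1))
E
python3 - <<'E'
from h import *
np.set_printoptions(suppress=True,precision=4)
for k,a,b in(("ringtop",(188.3,183),(181.5,245.8)),("stacktop",(185,222.6),(215.5,222)),("cantop",(225.6,219.4),(250,174.5))): print(k,*tri(a,b))
for k,p,zs in(("ring",(182.5,263),0.01),("stack",(221,278.5),.01),("can",(255.2,255.2),.01)):print(k,"scene base",onplane("scene",p,zs))
print("top ring .046",onplane("top",(188.3,183),.046),"rim.032",onplane("top",(188.8,185),.027))
print("stack",onplane("top",(185,222.6),.124),"can",onplane("top",(225.6,219.4),.172),"bearing",onplane("top",(211.8,201.6),.025))
c=[onplane("top",p,.010)[:2] for p in((193.6,154),(264.6,214.4),(223,264),(152,202.4))]
# board: order: (+x? ) edges
c=np.array(c);print("board corners",c,[np.linalg.norm(c[i]-c[i-1]) for i in range(4)])
x=((c[0]+c[1])-(c[2]+c[3]));x/=np.linalg.norm(x);y=np.array([-x[1],x[0]]);o=c.mean(0)+.02*x
print("board yaw",np.degrees(np.arctan2(x[1],x[0])),"o",o,"marks",[o+a*x+b*y for a,b in((-.066,0),(-.005,.066),(-.005,-.066))])
res={}
for n in("top","scene"):
    i=cv2.imread(f"pics/{n}0.png").astype(int);m=((i[:,:,0]>150)&(i[:,:,2]<90)).astype(np.uint8)
    cs,_=cv2.findContours(m,0,1);k=max(cs,key=cv2.contourArea)
    q=cv2.approxPolyDP(k,6,True)[:,0].astype(float);q=q[np.argsort(q[:,0])];res[n]=q;print(n,q)
    W=np.array([onplane(n,p,.004)[:2] for p in q]);print("mat",n,W,W.mean(0))
    g=cv2.imread(f"pics/{n}0.png",0);u,v=(286,235) if n=="top" else(306,233)
    w=g[v-6:v+6,u-6:u+6].astype(float);yy,xx=np.mgrid[v-6:v+6,u-6:u+6];k=np.clip(110-w,0,None);pl=np.array([(k*xx).sum(),(k*yy).sum()])/k.sum();res[n+"p"]=pl;print("plate",n,pl,onplane(n,pl,.012))
print("plate tri",*tri(res["topp"],res["scenep"]))
E
```

```text
ringtop [0.6562 0.1236 0.0374] 0.10537647655775118
stacktop [0.5637 0.1128 0.1186] 0.3835715600035883
cantop [0.5694 0.0221 0.1702] 0.1874992027858582
ring scene base [0.6446 0.1344 0.01  ]
stack scene base [0.5554 0.1198 0.01  ]
can scene base [0.5592 0.0309 0.01  ]
top ring .046 [0.6554 0.1222 0.046 ] rim.032 [0.6529 0.1247 0.027 ]
stack [0.5643 0.1124 0.124 ] can [0.5696 0.0222 0.172 ] bearing [0.6155 0.0719 0.025 ]
board corners [[ 0.7269  0.1181]
 [ 0.5879 -0.0477]
 [ 0.4739  0.0464]
 [ 0.614   0.2125]] [np.float64(0.1472047187454206), np.float64(0.2162997592933058), np.float64(0.14777482697196062), np.float64(0.21729880213463132)]
board yaw -39.72462798134086 o [0.616  0.0695] marks [array([0.5653, 0.1117]), array([0.6544, 0.1235]), array([0.57 , 0.022])]
top [[292. 266.]
 [333. 224.]
 [355. 330.]
 [396. 288.]]
mat top [[ 0.4704 -0.1112]
 [ 0.5671 -0.2046]
 [ 0.3275 -0.2545]
 [ 0.4228 -0.3474]] [ 0.447  -0.2294]
plate top [285.3526 233.6988] [ 0.544  -0.0955  0.012 ]
scene [[329. 211.]
 [339. 244.]
 [421. 206.]
 [442. 239.]]
mat scene [[ 0.5594 -0.1991]
 [ 0.4664 -0.107 ]
 [ 0.4164 -0.3453]
 [ 0.322  -0.2499]] [ 0.4411 -0.2253]
plate scene [305.5522 230.8372] [ 0.539  -0.0931  0.012 ]
plate tri [ 0.543  -0.0964  0.0089] 0.5173374821314383
```

Top-view positions agree with the board marks to about 1–2 mm, and the triangulated heights fit the stated sizes:

| Item | x (m) | y (m) |
|---|---|---|
| Can | 0.5696 | 0.022 |
| Stack | 0.5645 | 0.112 |
| Ring | 0.654 | 0.1235 |
| Bearing | 0.6155 | 0.0715 |
| Plate | 0.544 | -0.0955 |
| Mat centre | 0.447 | -0.229 |

Order out: can, stack, ring. Order back is the reverse.

move_arm(steps=[[0,0,0,0.15],[0,0,0,0.155],[-56,-22,0,0],[-56,-22,0,0],[-56,-22,0,0],[-56,-22,0,0],[-56,-22,0,0],[-56,-22,0,0]], gripper=0)

```text
clock: 1.1
eef_pos: [0.4206, 0.2836, 0.2266]
orientation: [0.339, 0.941, -0.0, -0.0]
wrist_force: [1.1, 0.0, 0.3]
grip_width: 0.0915
gripper_force: 0.0
```

```bash
python3 -c "
from h import *
tool(.5696,.0222)"
```

```text
t 1.1 tcp [0.4206 0.2836 0.2266] yaw_y deg 50.31 need tool xyz mm [-281.6 -106.    -0. ]
```

move_arm(steps=[[-56,-21,0,0],[-56,-21,0,0],[-56,-21,0,0],[-56,-21,0,0],[-40,-15,0,0],[-18,-7,0,0],[0,0,0,0],[0,0,0,0]])

```text
clock: 2.1
eef_pos: [0.5684, 0.0265, 0.2265]
orientation: [0.338, 0.941, 0.0, -0.001]
wrist_force: [-0.8, -0.2, 0.0]
grip_width: 0.0917
gripper_force: 0.0
```

```bash
python3 -c "
from h import *
tool(.5696,.0222)
cv2.imwrite('pics/top1.png',eyes.camera('top')[:,:,::-1]);cv2.imwrite('pics/s1.png',cv2.resize(eyes.camera('scene')[100:310,130:410,::-1],None,fx=2,fy=2))"
```

```text
t 2.1 tcp [0.5684 0.0265 0.2265] yaw_y deg 50.48 need tool xyz mm [-3.6 -2.5 -0. ]
```

View pics/s1.png

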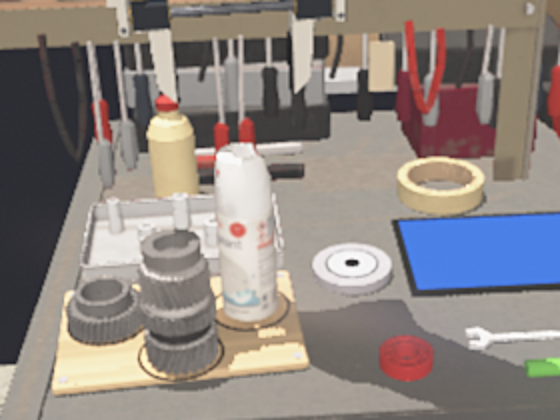

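The open fingers, at crop (165,60) and (302,60), straddle the can top at (243,150), well above it. Descending to a TCP height of 0.116.

move_arm(steps=[[-3.6,-2.5,0,0],[0,0,30,0],[0,0,30,0],[0,0,30,0],[0,0,20,0],[0,0,0,0],[0,0,0,0]])

```text
clock: 3.08
eef_pos: [0.5711, 0.0199, 0.1176]
orientation: [0.339, 0.941, 0.0, 0.001]
wrist_force: [-0.1, -0.3, -0.7]
grip_width: 0.0917
gripper_force: 0.0
```

move_arm(steps=[[0,0,0,0],[0,0,0,0],[0,0,0,0],[0,0,0,0],[0,0,0,0],[0,0,0,0],[0,0,0,0],[0,0,0,0]], gripper=255)

```text
clock: 4.08
eef_pos: [0.5707, 0.0199, 0.1168]
orientation: [0.339, 0.941, 0.0, 0.0]
wrist_force: [0.8, 0.1, 0.4]
grip_width: 0.049
gripper_force: 29.7
```

move_arm(steps=[[0,0,-15,0],[0,0,-35,0],[0,-10,-20,0],[-8,-30,0,0],[-15,-48,0,0],[-15,-48,0,0],[-15,-48,0,0],[-15,-48,0,0]])

```text
clock: 5.08
eef_pos: [0.4728, -0.2041, 0.187]
orientation: [0.34, 0.94, -0.0, -0.0]
wrist_force: [0.9, -0.2, -3.4]
grip_width: 0.0487
gripper_force: 29.7
```

move_arm(steps=[[-15,-48,0,0],[-12,-34,0,0],[-8,-20,0,0],[-2,-6,0,0],[0,0,0,0],[0,0,0,0],[0,0,0,0]])

```text
clock: 5.95
eef_pos: [0.4346, -0.3078, 0.1867]
orientation: [0.339, 0.941, 0.0, -0.0]
wrist_force: [-0.5, 0.5, -3.5]
grip_width: 0.0487
gripper_force: 29.7
```

```bash
python3 -c "
from h import *
tool(.435,-.309)"
```

```text
t 5.95 tcp [ 0.4346 -0.3078  0.1867] yaw_y deg 50.42 need tool xyz mm [-1.  -0.7 -0. ]
```

move_arm(steps=[[0,0,30,0],[0,0,25,0],[0,0,15,0],[0,0,4,0],[0,0,1.3,0],[0,0,0,0],[0,0,0,0]])

```text
clock: 6.82
eef_pos: [0.4346, -0.3093, 0.1121]
orientation: [0.34, 0.941, -0.0, 0.001]
wrist_force: [0.3, -0.1, -2.4]
grip_width: 0.049
gripper_force: 29.7
```

move_arm(steps=[[0,0,1,0],[0,0,0,0],[0,0,0,0]])

```text
clock: 7.2
eef_pos: [0.4345, -0.3092, 0.1108]
orientation: [0.339, 0.941, -0.0, 0.0]
wrist_force: [-0.4, 0.2, -0.4]
grip_width: 0.0484
gripper_force: 29.7
```

move_arm(steps=[[0,0,0,0],[0,0,0,0],[0,0,0,0],[0,0,0,0],[0,0,0,0],[0,0,0,0]], gripper=0)

```text
clock: 7.95
eef_pos: [0.4341, -0.309, 0.1104]
orientation: [0.34, 0.941, 0.0, -0.0]
wrist_force: [0.0, 0.6, 0.3]
grip_width: 0.0917
gripper_force: 0.0
```

move_arm(steps=[[0,0,-30,0],[0,0,-40,0],[0,0,-30,0],[0,0,-5,0],[0,0,0,0],[0,0,0,0]])

```text
clock: 8.7
eef_pos: [0.4333, -0.3084, 0.2139]
orientation: [0.339, 0.941, 0.0, -0.001]
wrist_force: [-0.0, -0.4, 0.2]
grip_width: 0.0917
gripper_force: 0.0
```

```bash
python3 -c "
from h import *
tool(.5645,.1123)"
```

```text
t 8.7 tcp [ 0.4333 -0.3084  0.2139] yaw_y deg 50.31 need tool xyz mm [1.677e+02 4.075e+02 3.000e-01]
```

Contact at 0.1108, as predicted (mat 4 mm, board 10 mm). Next is the stack, at TCP height about 0.070.

move_arm(steps=[[10,24,0,0],[20,48,0,0],[22,54,0,0],[22,54,0,0],[22,54,0,0],[22,54,0,0],[22,54,0,0],[14,34,0,0]])

```text
clock: 9.7
eef_pos: [0.5553, 0.0823, 0.214]
orientation: [0.338, 0.941, 0.0, -0.001]
wrist_force: [0.6, -0.6, 0.6]
grip_width: 0.0915
gripper_force: 0.0
```

move_arm(steps=[[10,24,0,0],[3,7,0,0],[0,0,0,0],[0,0,0,0]])

```text
clock: 10.2
eef_pos: [0.5653, 0.1089, 0.215]
orientation: [0.341, 0.94, -0.001, -0.0]
wrist_force: [0.7, -0.4, -0.1]
grip_width: 0.0914
gripper_force: 0.0
```

```bash
python3 -c "
from h import *
tool(.5645,.1123)
cv2.imwrite('pics/s2.png',cv2.resize(eyes.camera('scene')[60:310,130:470,::-1],None,fx=2,fy=2))"
```

```text
t 10.2 tcp [0.5653 0.1089 0.215 ] yaw_y deg 50.18 need tool xyz mm [ 2.7  2.1 -0. ]
```

View pics/s2.png

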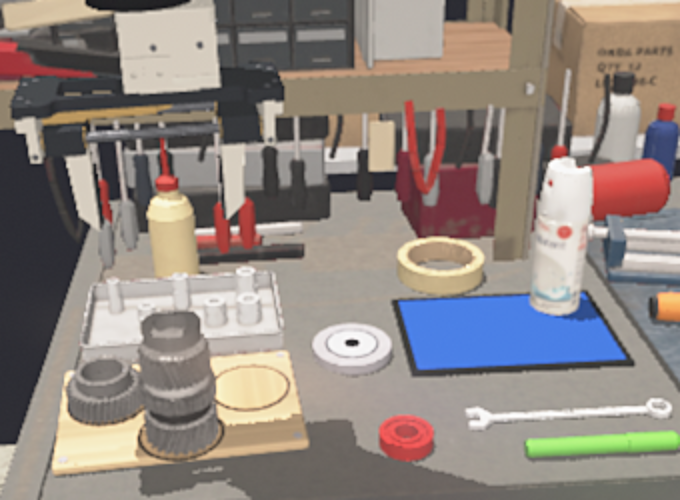

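The can stands upright inside the mat's far corner, at crop (558,300). The fingers at (90,220) and (232,205) straddle the stack.

move_arm(steps=[[2.7,2.1,0,0],[0,0,40,0],[0,0,40,0],[0,0,35,0],[0,0,28,0],[0,0,0,0],[0,0,0,0]])

```text
clock: 11.12
eef_pos: [0.5656, 0.1143, 0.0735]
orientation: [0.34, 0.941, 0.0, 0.001]
wrist_force: [-0.4, 0.5, 0.5]
grip_width: 0.0917
gripper_force: 0.0
```

move_arm(steps=[[0,0,0,0],[0,0,0,0],[0,0,0,0],[0,0,0,0],[0,0,0,0],[0,0,0,0],[0,0,0,0]], gripper=255)

```text
clock: 12.0
eef_pos: [0.5648, 0.1139, 0.0727]
orientation: [0.34, 0.941, -0.0, -0.0]
wrist_force: [-2.1, -1.8, 5.4]
grip_width: 0.0583
gripper_force: 30.0
```

move_arm(steps=[[0,0,-10,0],[0,0,-30,0],[0,0,-30,0],[-2,-10,0,0],[-5,-22,0,0],[-8,-34,0,0],[-10,-42,0,0],[-10,-42,0,0]])

```text
clock: 13.0
eef_pos: [0.4924, -0.0265, 0.1403]
orientation: [0.34, 0.94, -0.001, -0.002]
wrist_force: [1.5, -0.7, -6.0]
grip_width: 0.0581
gripper_force: 30.0
```

move_arm(steps=[[-10,-42,0,0],[-10,-42,0,0],[-10,-42,0,0],[-9,-40,0,0],[-8,-36,0,0],[-6,-28,0,0],[-4,-16,0,0],[-1,-6,0,0]])

```text
clock: 14.0
eef_pos: [0.3762, -0.2555, 0.1409]
orientation: [0.341, 0.94, -0.0, -0.002]
wrist_force: [0.3, 0.6, -6.4]
grip_width: 0.0582
gripper_force: 30.0
```

move_arm(steps=[[0,0,0,0],[0,0,0,0]])

```text
clock: 14.25
eef_pos: [0.3796, -0.2536, 0.142]
orientation: [0.339, 0.941, 0.0, -0.0]
wrist_force: [-0.1, -0.3, -6.4]
grip_width: 0.0582
gripper_force: 30.0
```

```bash
python3 -c "
from h import *
tool(.381,-.255)"
```

```text
t 14.25 tcp [ 0.3796 -0.2536  0.142 ] yaw_y deg 50.37 need tool xyz mm [-2.  -0.1 -0. ]
```

move_arm(steps=[[-2,0,25,0],[0,0,25,0],[0,0,16,0],[0,0,6,0],[0,0,2,0],[0,0,1,0],[0,0,0,0],[0,0,0,0]])

```text
clock: 15.25
eef_pos: [0.3815, -0.256, 0.0678]
orientation: [0.34, 0.941, -0.0, 0.0]
wrist_force: [0.2, 0.4, -6.5]
grip_width: 0.0581
gripper_force: 30.0
```

move_arm(steps=[[0,0,1.2,0],[0,0,0,0],[0,0,0,0]])

```text
clock: 15.62
eef_pos: [0.3815, -0.2562, 0.0666]
orientation: [0.34, 0.941, -0.0, 0.0]
wrist_force: [-0.8, 0.3, 0.2]
grip_width: 0.0581
gripper_force: 30.0
```

Seated. Release, then go to the ring, turning 90° on the way.

move_arm(steps=[[0,0,0,0],[0,0,0,0],[0,0,0,0],[0,0,0,0],[0,0,0,0]], gripper=0)

```text
clock: 16.25
eef_pos: [0.3812, -0.2558, 0.0662]
orientation: [0.34, 0.941, 0.0, -0.0]
wrist_force: [-0.7, -0.1, -1.2]
grip_width: 0.0911
gripper_force: 0.0
```

move_arm(steps=[[0,0,-30,0],[0,0,-40,0],[10,20,0,0],[17,52,0,0],[17,56,0,0],[17,56,0,0],[17,56,0,0],[17,56,0,0]])

```text
clock: 17.25
eef_pos: [0.4977, 0.0343, 0.1364]
orientation: [0.34, 0.941, 0.0, 0.0]
wrist_force: [1.5, -0.7, -0.5]
grip_width: 0.0919
gripper_force: 0.0
```

move_arm(steps=[[0,0,0,0.18],[0,0,0,0.18],[0,0,0,0.18],[0,0,0,0.18],[0,0,0,0.18],[0,0,0,0.18],[0,0,0,0.18],[0,0,0,0.18]])

```text
clock: 18.25
eef_pos: [0.497, 0.0326, 0.1361]
orientation: [0.877, 0.481, -0.0, -0.0]
wrist_force: [0.4, 0.0, 0.6]
grip_width: 0.0919
gripper_force: 0.0
```

```bash
python3 -c "
from h import *
tool(.654,.1235)"
```

```text
t 18.25 tcp [0.497  0.0326 0.1361] yaw_y deg -32.54 need tool xyz mm [161.1  83.5  -0. ]
```

move_arm(steps=[[0,0,0,0.125],[40,15,0,0],[45,16,0,0],[45,16,0,0],[30,11,0,0],[10,4,0,0],[0,0,0,0],[0,0,0,0]])

```text
clock: 19.25
eef_pos: [0.6517, 0.1234, 0.136]
orientation: [0.904, 0.427, -0.001, 0.0]
wrist_force: [0.1, -0.2, -0.1]
grip_width: 0.0924
gripper_force: 0.0
```

```bash
python3 -c "
from h import *
tool(.654,.1235)
cv2.imwrite('pics/s3.png',cv2.resize(eyes.camera('scene')[100:310,130:470,::-1],None,fx=2,fy=2))
cv2.imwrite('pics/t3.png',cv2.resize(eyes.camera('top')[140:350,130:420,::-1],None,fx=2.5,fy=2.5))"
```

```text
t 19.25 tcp [0.6517 0.1234 0.136 ] yaw_y deg -39.42 need tool xyz mm [ 1.5  1.7 -0. ]
```

View pics/s3.png

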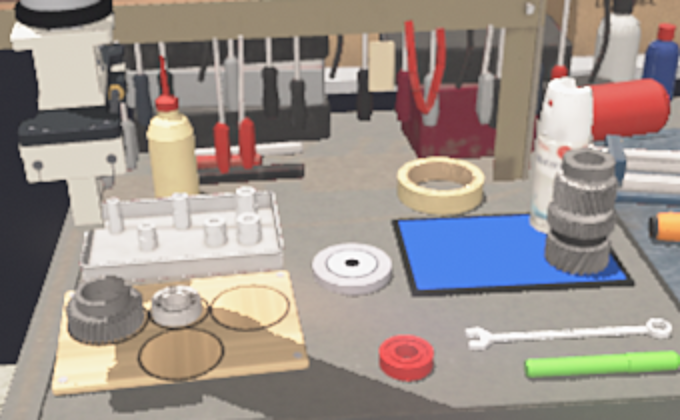

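Stack and can are upright on the mat at crop (582,220) and (560,150), and the bearing lies at (177,305). The gripper is over the ring at (105,305), clear of the tray. Descending to a TCP height of about 0.014.

move_arm(steps=[[1.5,1.7,0,0],[0,0,35,0],[0,0,35,0],[0,0,30,0],[0,0,15,0],[0,0,6.5,0],[0,0,0,0],[0,0,0,0]])

```text
clock: 20.35
eef_pos: [0.6562, 0.125, 0.016]
orientation: [0.904, 0.428, 0.001, 0.0]
wrist_force: [-0.5, 0.2, 0.9]
grip_width: 0.0919
gripper_force: 0.0
```

move_arm(steps=[[0,0,0,0],[0,0,0,0],[0,0,0,0],[0,0,0,0],[0,0,0,0],[0,0,0,0]], gripper=255)

```text
clock: 21.1
eef_pos: [0.6549, 0.1253, 0.015]
orientation: [0.904, 0.428, -0.0, -0.0]
wrist_force: [-3.2, 1.4, 5.8]
grip_width: 0.0677
gripper_force: 29.9
```

move_arm(steps=[[0,0,-10,0],[0,0,-30,0],[0,0,-30,0],[-15,3,0,0],[-30,6,0,0],[-42,9,0,0],[-48,10,0,0],[-48,10,0,0]])

```text
clock: 22.1
eef_pos: [0.5654, -0.0435, 0.0828]
orientation: [0.904, 0.427, -0.002, -0.0]
wrist_force: [1.5, -1.2, -5.1]
grip_width: 0.0677
gripper_force: 29.9
```

move_arm(steps=[[-48,10,0,0],[-46,9,0,0],[-36,7,0,0],[-20,4,0,0],[-8,2,0,0],[0,0,0,0],[0,0,0,0]])

```text
clock: 22.98
eef_pos: [0.4934, -0.1819, 0.0844]
orientation: [0.904, 0.428, 0.0, -0.0]
wrist_force: [-0.5, 0.6, -4.6]
grip_width: 0.0679
gripper_force: 29.9
```

```bash
python3 -c "
from h import *
tool(.493,-.183)"
```

```text
t 22.98 tcp [ 0.4934 -0.1819  0.0844] yaw_y deg -39.26 need tool xyz mm [-1.   0.4 -0. ]
```

move_arm(steps=[[0,0,25,0],[0,0,25,0],[0,0,15,0],[0,0,6,0],[0,0,2.4,0],[0,0,1,0],[0,0,1,0],[0,0,0,0]])

```text
clock: 23.98
eef_pos: [0.4932, -0.1833, 0.0097]
orientation: [0.904, 0.428, 0.0, 0.0]
wrist_force: [-0.5, -0.3, -4.2]
grip_width: 0.068
gripper_force: 29.9
```

```bash
python3 -c "
from h import *
tool(.493,-.183);print(state()['wrist_force'])"
```

```text
t 23.98 tcp [ 0.4932 -0.1833  0.0097] yaw_y deg -39.37 need tool xyz mm [ 0.1 -0.4 -0. ]
[-0.54998191 -0.25470833 -4.24853018]
```

move_arm(steps=[[0,0,1,0],[0,0,0,0],[0,0,0,0]])

```text
clock: 24.35
eef_pos: [0.4933, -0.1834, 0.0089]
orientation: [0.904, 0.428, 0.0, 0.0]
wrist_force: [-1.8, 0.0, 6.1]
grip_width: 0.0679
gripper_force: 29.9
```

move_arm(steps=[[0,0,0,0],[0,0,0,0],[0,0,0,0],[0,0,0,0],[0,0,0,0]], gripper=0)

```text
clock: 24.98
eef_pos: [0.493, -0.1832, 0.0083]
orientation: [0.904, 0.428, 0.0, -0.0]
wrist_force: [0.4, 0.5, 0.2]
grip_width: 0.0915
gripper_force: 0.0
```

move_arm(steps=[[0,0,-30,0],[0,0,-40,0],[20,0,0,0],[48,0,0,0],[48,0,0,0],[48,0,0,0],[30,0,0,0],[0,0,0,0]])

```text
clock: 25.98
eef_pos: [0.6171, -0.0284, 0.077]
orientation: [0.903, 0.43, 0.0, -0.001]
wrist_force: [-1.0, 0.1, -0.0]
grip_width: 0.0913
gripper_force: 0.0
```

```bash
python3 -c "
from h import *
tool(.6155,.0715)
i=eyes.camera('top')[:,:,::-1]
cv2.imwrite('pics/t4.png',i);cv2.imwrite('pics/t4c.png',cv2.resize(i[140:350,130:420],None,fx=2.5,fy=2.5,interpolation=2))"
```

```text
t 25.98 tcp [ 0.6171 -0.0284  0.077 ] yaw_y deg -39.02 need tool xyz mm [ 76.6 -64.1   0.2]
```

View pics/t4c.png

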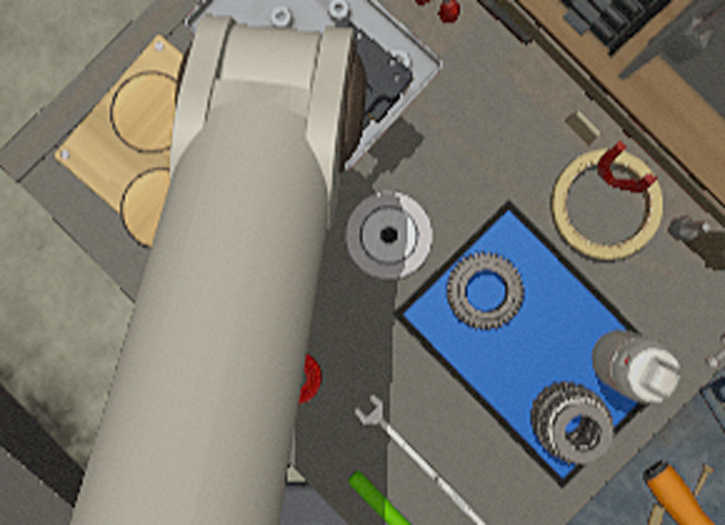

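All three stand on the blue mat, with the ring at crop (485,290), the stack at (560,415) and the can base at about (620,350). Now the bearing.

move_arm(steps=[[30,-25,0,0],[30,-25,0,0],[13,-11,0,0],[4,-3,0,0],[0,0,0,0],[0,0,0,0]])

```text
clock: 26.78
eef_pos: [0.6155, 0.0645, 0.0783]
orientation: [0.905, 0.426, -0.0, 0.001]
wrist_force: [0.2, -0.5, -0.7]
grip_width: 0.0923
gripper_force: 0.0
```

```bash
python3 -c "
from h import *
tool(.6155,.0715)
cv2.imwrite('pics/s4.png',cv2.resize(eyes.camera('scene')[180:310,130:330,::-1],None,fx=3,fy=3,interpolation=2))"
```

```text
t 26.77 tcp [0.6155 0.0645 0.0783] yaw_y deg -39.52 need tool xyz mm [ 5.4 -4.5 -0. ]
```

View pics/s4.png

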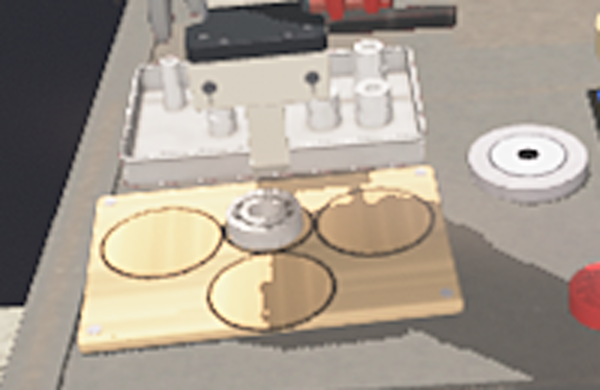

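The bearing is at crop (265,220), directly under the hand, and the tray sits clear behind the board. Descending.

move_arm(steps=[[5.4,-4.5,0,0],[0,0,25,0],[0,0,20,0],[0,0,12,0],[0,0,5,0],[0,0,1,0],[0,0,0,0],[0,0,0,0]])

```text
clock: 27.82
eef_pos: [0.6159, 0.074, 0.016]
orientation: [0.904, 0.428, 0.001, 0.0]
wrist_force: [-0.4, -0.1, -0.4]
grip_width: 0.0917
gripper_force: 0.0
```

move_arm(steps=[[0,0,0,0],[0,0,0,0],[0,0,0,0],[0,0,0,0],[0,0,0,0],[0,0,0,0],[0,0,0,0],[0,0,0,0]], gripper=255)

```text
clock: 28.82
eef_pos: [0.6154, 0.0739, 0.0153]
orientation: [0.904, 0.428, 0.0, 0.0]
wrist_force: [0.8, -0.1, -0.6]
grip_width: 0.0449
gripper_force: 30.0
```

move_arm(steps=[[0,0,-10,0],[0,0,-30,0],[0,0,-10,0],[0,0,0,0],[0,0,0,0]])

```text
clock: 29.45
eef_pos: [0.6145, 0.0739, 0.0645]
orientation: [0.904, 0.428, -0.001, -0.0]
wrist_force: [0.4, -0.9, -1.8]
grip_width: 0.0449
gripper_force: 30.0
```

```bash
python3 -c "
from h import *
tool(.544,-.0955)"
```

```text
t 29.45 tcp [0.6145 0.0739 0.0645] yaw_y deg -39.35 need tool xyz mm [-1.757e+02  5.290e+01  1.000e-01]
```

move_arm(steps=[[-20,6,0,0],[-40,12,0,0],[-45,14,0,0],[-40,12,0,0],[-22,7,0,0],[-7,2,0,0],[0,0,0,0],[0,0,0,0]])

```text
clock: 30.45
eef_pos: [0.5464, -0.0927, 0.0652]
orientation: [0.904, 0.429, 0.0, -0.0]
wrist_force: [0.2, 0.8, -2.5]
grip_width: 0.0448
gripper_force: 30.0
```

```bash
python3 -c "
from h import *
tool(.544,-.0955)"
```

```text
t 30.45 tcp [ 0.5464 -0.0927  0.0652] yaw_y deg -39.25 need tool xyz mm [-3.6 -0.1 -0. ]
```

move_arm(steps=[[-2.5,0,20,0],[0,0,17,0],[0,0,8,0],[0,0,2,0],[0,0,0.5,0],[0,0,0,0],[0,0,0,0]])

```text
clock: 31.32
eef_pos: [0.5448, -0.0962, 0.0183]
orientation: [0.904, 0.428, 0.0, 0.0]
wrist_force: [-0.1, 0.5, -1.9]
grip_width: 0.0449
gripper_force: 30.0
```

move_arm(steps=[[0,0,0.7,0],[0,0,0,0],[0,0,0,0]])

```text
clock: 31.7
eef_pos: [0.5446, -0.0962, 0.0173]
orientation: [0.904, 0.428, 0.0, 0.0]
wrist_force: [-0.2, 0.1, -0.0]
grip_width: 0.045
gripper_force: 30.0
```

move_arm(steps=[[0,0,0,0],[0,0,0,0],[0,0,0,0],[0,0,0,0],[0,0,0,0],[0,0,0,0],[0,0,0,0]], gripper=0)

```text
clock: 32.58
eef_pos: [0.5444, -0.0962, 0.0171]
orientation: [0.904, 0.428, -0.0, -0.0]
wrist_force: [0.2, -0.0, -0.3]
grip_width: 0.0917
gripper_force: 0.0
```

move_arm(steps=[[0,0,-25,0],[0,0,-40,0],[-30,0,0,0],[-40,0,0,0],[-27,0,0,0],[-6,0,0,0],[0,0,0,0],[0,0,0,0]])

```text
clock: 33.58
eef_pos: [0.4801, -0.1745, 0.0821]
orientation: [0.904, 0.429, 0.0, -0.0]
wrist_force: [-0.2, 0.4, 0.3]
grip_width: 0.0916
gripper_force: 0.0
```

```bash
python3 -c "
from h import *
tool(.4933,-.1834)
i=eyes.camera('top')[:,:,::-1];j=eyes.camera('scene')[:,:,::-1]
a=cv2.resize(i[180:300,220:380],(640,480),interpolation=2)[:,:];b=cv2.resize(j[190:280,260:460],None,fx=3,fy=3,interpolation=2)
o=np.zeros((600,800,3),np.uint8);o[:320,:420]=cv2.resize(a,(420,320));o[325:595,:600]=b
cv2.imwrite('pics/c5.png',o)"
```

```text
t 33.58 tcp [ 0.4801 -0.1745  0.0821] yaw_y deg -39.25 need tool xyz mm [ 1.4 15.8  0. ]
```

View pics/c5.png

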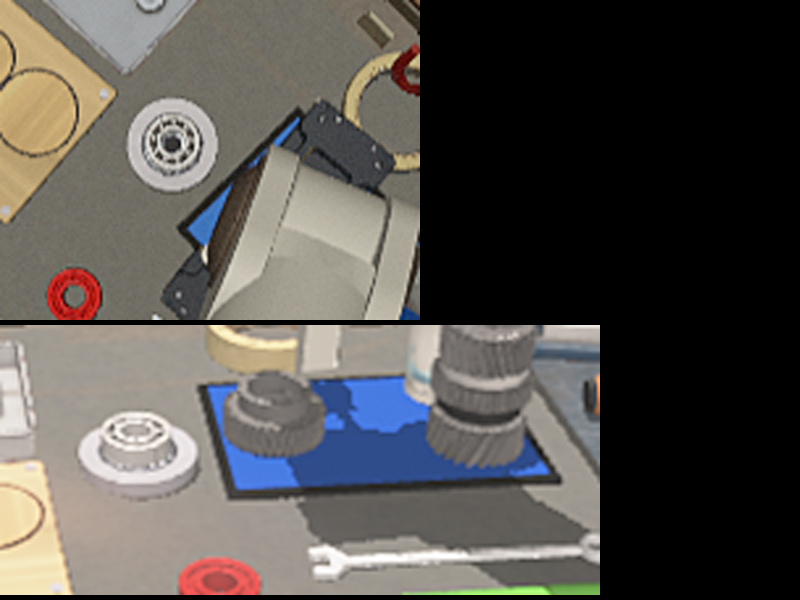

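The bearing lies flat and centred on the plate, at crop (172,143). Next, the ring goes back with the same grasp.

move_arm(steps=[[1,15.8,0,0],[0,0,0,0],[0,0,25,0],[0,0,25,0],[0,0,16,0],[0,0,6,0],[0,0,0,0],[0,0,0,0]])

```text
clock: 34.67
eef_pos: [0.4925, -0.1853, 0.0108]
orientation: [0.904, 0.428, 0.0, 0.0]
wrist_force: [0.0, 0.5, 1.0]
grip_width: 0.0915
gripper_force: 0.0
```

move_arm(steps=[[0,0,0,0],[0,0,0,0],[0,0,0,0],[0,0,0,0],[0,0,0,0],[0,0,0,0]], gripper=255)

```text
clock: 35.42
eef_pos: [0.492, -0.185, 0.0104]
orientation: [0.904, 0.428, 0.0, 0.0]
wrist_force: [-1.3, 1.3, 5.8]
grip_width: 0.0681
gripper_force: 30.0
```

```bash
python3 -c "
from h import *
tool(.6549,.1250)"
```

```text
t 35.42 tcp [ 0.492  -0.185   0.0104] yaw_y deg -39.36 need tool xyz mm [343.  -70.7   0. ]
```

move_arm(steps=[[0,0,-10,0],[0,0,-30,0],[0,0,-30,0],[15,-3,0,0],[30,-6,0,0],[42,-9,0,0],[48,-10,0,0],[48,-10,0,0]])

```text
clock: 36.42
eef_pos: [0.5779, -0.0166, 0.078]
orientation: [0.904, 0.428, -0.001, -0.001]
wrist_force: [1.0, -0.2, -5.8]
grip_width: 0.0679
gripper_force: 29.9
```

move_arm(steps=[[48,-10,0,0],[46,-9,0,0],[36,-7,0,0],[20,-4,0,0],[8,-2,0,0],[0,0,0,0],[0,0,0,0]])

```text
clock: 37.3
eef_pos: [0.6535, 0.1204, 0.0799]
orientation: [0.904, 0.426, -0.001, 0.0]
wrist_force: [-0.5, -0.0, -5.2]
grip_width: 0.0676
gripper_force: 29.9
```

```bash
python3 -c "
from h import *
tool(.654,.1240)"
```

```text
t 37.3 tcp [0.6535 0.1204 0.0799] yaw_y deg -39.51 need tool xyz mm [ 3.  -1.9 -0. ]
```

move_arm(steps=[[2,-1.9,25,0],[0,0,22,0],[0,0,11,0],[0,0,3,0],[0,0,1,0],[0,0,0,0],[0,0,0,0]])

```text
clock: 38.17
eef_pos: [0.6544, 0.1259, 0.0189]
orientation: [0.904, 0.428, 0.001, 0.0]
wrist_force: [-0.3, 0.3, -5.0]
grip_width: 0.0677
gripper_force: 29.9
```

move_arm(steps=[[-1,0,1,0],[0,0,0.8,0],[0,0,0.8,0],[0,0,0,0],[0,0,0,0]])

```text
clock: 38.8
eef_pos: [0.6532, 0.1249, 0.0165]
orientation: [0.904, 0.428, 0.0, -0.0]
wrist_force: [-5.5, -1.5, 5.8]
grip_width: 0.0679
gripper_force: 30.0
```

move_arm(steps=[[0,0,0,0],[0,0,0,0],[0,0,0,0],[0,0,0,0],[0,0,0,0]], gripper=0)

```text
clock: 39.42
eef_pos: [0.6533, 0.125, 0.0154]
orientation: [0.904, 0.428, 0.0, 0.0]
wrist_force: [-0.0, 0.6, 0.3]
grip_width: 0.0919
gripper_force: 0.0
```

move_arm(steps=[[0,0,-30,0],[0,0,-50,0],[0,0,-50,0],[-30,0,0,0],[-50,0,0,0],[-50,0,0,0],[-40,0,0,0],[0,0,0,-0.125]])

```text
clock: 40.42
eef_pos: [0.5432, -0.0103, 0.1456]
orientation: [0.876, 0.482, -0.001, 0.0]
wrist_force: [-0.0, 0.2, -0.5]
grip_width: 0.0921
gripper_force: 0.0
```

move_arm(steps=[[0,0,0,-0.18],[0,0,0,-0.18],[0,0,0,-0.18],[0,0,0,-0.18],[0,0,0,-0.18],[0,0,0,-0.18],[0,0,0,-0.18],[0,0,0,-0.18]])

```text
clock: 41.42
eef_pos: [0.5454, -0.0066, 0.1456]
orientation: [0.337, 0.942, 0.0, 0.0]
wrist_force: [-0.3, -1.1, -0.7]
grip_width: 0.0918
gripper_force: 0.0
```

```bash
python3 -c "
from h import *
tool(.3815,-.2562)"
```

```text
t 41.42 tcp [ 0.5454 -0.0066  0.1456] yaw_y deg 50.64 need tool xyz mm [ -31.6 -297.    -0. ]
```

move_arm(steps=[[-3,-25,0,0],[-6,-55,0,0],[-6,-55,0,0],[-6,-55,0,0],[-6,-55,0,0],[-4,-38,0,0],[-1,-14,0,0],[0,0,0,0]])

```text
clock: 42.42
eef_pos: [0.3804, -0.2556, 0.1456]
orientation: [0.34, 0.94, 0.0, 0.0]
wrist_force: [0.2, -0.2, -0.7]
grip_width: 0.0921
gripper_force: 0.0
```

move_arm(steps=[[0,0,0,0],[0,0,0,0]])

```text
clock: 42.68
eef_pos: [0.3814, -0.2541, 0.1455]
orientation: [0.338, 0.941, 0.0, 0.0]
wrist_force: [-0.5, -0.7, -0.5]
grip_width: 0.0918
gripper_force: 0.0
```

```bash
python3 -c "
from h import *
tool(.3815,-.2562)"
```

```text
t 42.67 tcp [ 0.3814 -0.2541  0.1455] yaw_y deg 50.47 need tool xyz mm [-1.5 -1.6 -0. ]
```

move_arm(steps=[[-1,-1.6,20,0],[0,0,25,0],[0,0,20,0],[0,0,12,0],[0,0,2,0],[0,0,0,0],[0,0,0,0]])

```text
clock: 43.55
eef_pos: [0.3807, -0.2576, 0.0672]
orientation: [0.339, 0.941, -0.0, 0.001]
wrist_force: [0.7, 0.3, 0.4]
grip_width: 0.0914
gripper_force: 0.0
```

move_arm(steps=[[0,0,0,0],[0,0,0,0],[0,0,0,0],[0,0,0,0],[0,0,0,0],[0,0,0,0],[0,0,0,0]], gripper=255)

```text
clock: 44.42
eef_pos: [0.3805, -0.257, 0.0666]
orientation: [0.339, 0.941, 0.0, 0.0]
wrist_force: [2.5, 2.8, 3.3]
grip_width: 0.0582
gripper_force: 30.0
```

```bash
python3 -c "
from h import *
tool(.5648,.1139)"
```

```text
t 44.42 tcp [ 0.3805 -0.257   0.0666] yaw_y deg 50.33 need tool xyz mm [9.490e+01 4.032e+02 2.000e-01]
```

move_arm(steps=[[0,0,-10,0],[0,0,-30,0],[0,0,-35,0],[2,10,0,0],[5,22,0,0],[8,34,0,0],[10,42,0,0],[10,42,0,0]])

```text
clock: 45.42
eef_pos: [0.4478, -0.1177, 0.1397]
orientation: [0.34, 0.941, -0.0, -0.002]
wrist_force: [0.7, 0.3, -6.6]
grip_width: 0.0584
gripper_force: 30.0
```

move_arm(steps=[[10,42,0,0],[10,42,0,0],[10,42,0,0],[9,40,0,0],[9,36,0,0],[6,28,0,0],[4,16,0,0],[2,7,0,0]])

```text
clock: 46.42
eef_pos: [0.5634, 0.114, 0.1401]
orientation: [0.339, 0.941, -0.001, -0.001]
wrist_force: [-0.8, -0.4, -6.8]
grip_width: 0.0584
gripper_force: 30.0
```

move_arm(steps=[[0,0,0,0],[0,0,0,0],[0,0,0,0]])

```text
clock: 46.8
eef_pos: [0.5642, 0.1122, 0.1416]
orientation: [0.34, 0.94, -0.0, 0.0]
wrist_force: [0.3, -0.0, -6.6]
grip_width: 0.0584
gripper_force: 30.0
```

```bash
python3 -c "
from h import *
tool(.5648,.1135)"
```

```text
t 46.8 tcp [0.5642 0.1122 0.1416] yaw_y deg 50.22 need tool xyz mm [ 0.3  1.4 -0. ]
```

move_arm(steps=[[0,1,25,0],[0,0,22,0],[0,0,13,0],[0,0,5,0],[0,0,2,0],[0,0,1,0],[0,0,1,0],[0,0,0,0]])

```text
clock: 47.8
eef_pos: [0.5651, 0.1143, 0.0728]
orientation: [0.34, 0.941, 0.0, 0.0]
wrist_force: [1.0, -0.7, -6.2]
grip_width: 0.0582
gripper_force: 30.0
```

move_arm(steps=[[0,0,0.5,0],[0,0,0,0],[0,0,0,0]])

```text
clock: 48.18
eef_pos: [0.5654, 0.1143, 0.0726]
orientation: [0.34, 0.941, 0.0, 0.0]
wrist_force: [-1.5, -0.4, -0.3]
grip_width: 0.0584
gripper_force: 30.0
```

Seated. Release, rise to about 0.22 and go to the can.

move_arm(steps=[[0,0,0,0],[0,0,0,0],[0,0,0,0],[0,0,0,0],[0,0,0,0]], gripper=0)

```text
clock: 48.8
eef_pos: [0.565, 0.1142, 0.072]
orientation: [0.34, 0.941, 0.0, 0.0]
wrist_force: [-0.7, 0.4, 0.0]
grip_width: 0.0917
gripper_force: 0.0
```

move_arm(steps=[[0,0,-40,0],[0,0,-60,0],[0,0,-45,0],[-10,-25,0,0],[-22,-54,0,0],[-22,-54,0,0],[-22,-54,0,0],[-22,-54,0,0]])

```text
clock: 49.8
eef_pos: [0.4858, -0.1355, 0.2172]
orientation: [0.339, 0.941, 0.0, 0.0]
wrist_force: [0.4, -0.3, 0.3]
grip_width: 0.0917
gripper_force: 0.0
```

move_arm(steps=[[-22,-54,0,0],[-20,-50,0,0],[-15,-35,0,0],[-8,-20,0,0],[-2,-6,0,0],[0,0,0,0],[0,0,0,0]])

```text
clock: 50.68
eef_pos: [0.4334, -0.3021, 0.217]
orientation: [0.338, 0.941, 0.0, -0.0]
wrist_force: [-0.2, 0.6, 0.7]
grip_width: 0.0917
gripper_force: 0.0
```

```bash
python3 -c "
from h import *
tool(.4345,-.3092)"
```

```text
t 50.67 tcp [ 0.4334 -0.3021  0.217 ] yaw_y deg 50.43 need tool xyz mm [-5.4 -4.8 -0. ]
```

move_arm(steps=[[-4.5,-4.8,0,0],[0,0,30,0],[0,0,35,0],[0,0,28,0],[0,0,13,0],[0,0,0,0],[0,0,0,0]])

```text
clock: 51.55
eef_pos: [0.4339, -0.3106, 0.1121]
orientation: [0.339, 0.941, -0.0, 0.001]
wrist_force: [0.2, 0.9, 0.8]
grip_width: 0.092
gripper_force: 0.0
```

move_arm(steps=[[0,0,0,0],[0,0,0,0],[0,0,0,0],[0,0,0,0],[0,0,0,0],[0,0,0,0],[0,0,0,0],[0,0,0,0]], gripper=255)

```text
clock: 52.55
eef_pos: [0.4333, -0.3099, 0.1111]
orientation: [0.339, 0.941, 0.0, 0.0]
wrist_force: [1.8, 1.7, 1.4]
grip_width: 0.0486
gripper_force: 29.7
```

```bash
python3 -c "
from h import *
tool(.5707,.0199)"
```

```text
t 52.55 tcp [ 0.4333 -0.3099  0.1111] yaw_y deg 50.32 need tool xyz mm [1.049e+02 3.416e+02 1.000e-01]
```

move_arm(steps=[[0,0,-15,0],[0,0,-35,0],[3,10,-30,0],[9,30,0,0],[14,46,0,0],[14,46,0,0],[14,46,0,0],[14,46,0,0]])

```text
clock: 53.55
eef_pos: [0.5238, -0.0935, 0.1916]
orientation: [0.34, 0.94, -0.0, 0.0]
wrist_force: [-0.3, -0.5, -3.9]
grip_width: 0.0485
gripper_force: 29.6
```

move_arm(steps=[[14,46,0,0],[11,36,0,0],[7,22,0,0],[3,9,0,0],[1,3,0,0],[0,0,0,0],[0,0,0,0]])

```text
clock: 54.42
eef_pos: [0.5699, 0.0165, 0.191]
orientation: [0.34, 0.94, -0.0, -0.0]
wrist_force: [-0.1, 0.1, -2.5]
grip_width: 0.0487
gripper_force: 29.6
```

```bash
python3 -c "
from h import *
tool(.5707,.0199)"
```

```text
t 54.42 tcp [0.5699 0.0165 0.191 ] yaw_y deg 50.2 need tool xyz mm [ 1.6  3.2 -0. ]
```

move_arm(steps=[[1,3,25,0],[0,0,25,0],[0,0,15,0],[0,0,5,0],[0,0,2,0],[0,0,1,0],[0,0,0,0],[0,0,0,0]])

```text
clock: 55.42
eef_pos: [0.5716, 0.021, 0.1185]
orientation: [0.339, 0.941, 0.0, 0.0]
wrist_force: [-0.4, -0.1, -2.0]
grip_width: 0.0489
gripper_force: 29.6
```

move_arm(steps=[[0,0,0.7,0],[0,0,0,0],[0,0,0,0]])

```text
clock: 55.8
eef_pos: [0.5713, 0.0209, 0.1173]
orientation: [0.34, 0.941, 0.0, -0.0]
wrist_force: [-1.0, -0.1, -2.0]
grip_width: 0.0489
gripper_force: 29.6
```

move_arm(steps=[[0,0,0.5,0],[0,0,0,0],[0,0,0,0]])

```text
clock: 56.18
eef_pos: [0.5715, 0.0209, 0.1171]
orientation: [0.34, 0.941, 0.0, 0.0]
wrist_force: [-0.2, -0.5, 0.4]
grip_width: 0.0487
gripper_force: 29.6
```

move_arm(steps=[[0,0,0,0],[0,0,0,0],[0,0,0,0],[0,0,0,0],[0,0,0,0],[0,0,0,0]], gripper=0)

```text
clock: 56.92
eef_pos: [0.5713, 0.0209, 0.1168]
orientation: [0.34, 0.941, 0.0, 0.0]
wrist_force: [0.4, 0.2, 0.6]
grip_width: 0.0918
gripper_force: 0.0
```

move_arm(steps=[[0,0,-30,0],[0,0,-50,0],[0,0,-40,0],[0,-40,0,0],[0,-60,0,0],[0,-60,0,0],[0,-60,0,0],[0,-40,0,0]])

```text
clock: 57.92
eef_pos: [0.4032, -0.1813, 0.237]
orientation: [0.341, 0.94, -0.0, 0.0]
wrist_force: [0.7, -0.6, -0.2]
grip_width: 0.0918
gripper_force: 0.0
```

move_arm(steps=[[0,0,0,0],[0,0,0,0],[0,0,0,0]])

```text
clock: 58.3
eef_pos: [0.4061, -0.1781, 0.2368]
orientation: [0.338, 0.941, 0.0, 0.0]
wrist_force: [-0.1, 0.4, 0.6]
grip_width: 0.0918
gripper_force: 0.0
```

```bash
python3 -c "
from h import *
i=eyes.camera('top')[:,:,::-1];j=eyes.camera('scene')[:,:,::-1]
k0=cv2.imread('pics/top0.png')
a=lambda im:cv2.resize(im[150:265,148:308],None,fx=2.5,fy=2.5,interpolation=2)
o=np.zeros((600,800,3),np.uint8);o[:287,:400]=a(i)[:287];o[:287,400:]=a(k0)[:287];o[290:590,:660]=cv2.resize(j[160:310,140:470],None,fx=2,fy=2)
cv2.imwrite('pics/c6.png',o)"
```

```text
(no output)
```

View pics/c6.png

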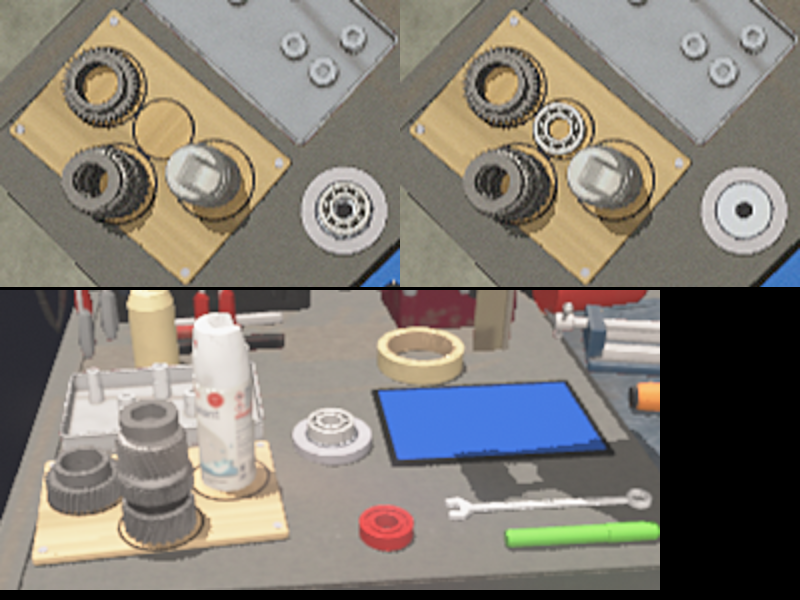

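The before and after top views match to within a pixel or so for the ring (103,85), the stack (105,185) and the can (205,175). The bearing is centred on the plate at (344,209). Handing in.

```bash
python3 -c "
from plant import robot
print(robot.close_job())"
```

```text
the job is handed in; nothing more can be done
None
```

The job is handed in at about 58 s of the 136 s: the bearing lies flat and centred on the press plate, and the gear stack, ring gear and spray can stand upright back on their original places, matching the start picture to within a pixel or so (about 2 mm each); the hand-in returned no verdict.

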